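# Catch the damp-box lid and lower it shut

## Task

Close the damp box without jarring the unfired cups in it: nudge the open lid forward from behind until it tips past upright and begins to fall, then catch it from below on the outside of a finger and stop it there for a moment while it is still well open. Lower it on the finger gently until it lies shut on the rim without a knock, and take the finger away. Do not pinch or force the lid, do not touch its freshly glued knob, and leave the cups and the other things where they are.

Things in the scene. Friction and masses are not known exactly. Their poses are not given: they have to be found in the camera images.
- damp_box: Fixed green wooden damp box, open on top: 180 mm deep, 240 mm wide, 110 mm high, walls and floor 8 mm thick. Origin: centre of its underside, on the table. Its x axis points from its front wall to its rear (hinge) wall, y along the hinge, z up. It does not move.
- lid (a joint): Lid hinge, rad: 0 shut on the rim, 1.57 upright, 1.9 leaning back on its stop (about where it starts). Hardly any friction; a worn damper (0.8 N m s/rad): pushed, it does not coast; past upright it falls by itself, about 0.1 rad/s at 1.3, 0.2 to 0.3 at 0.9, and left alone knocks the rim at 0.3 to 0.45 rad/s some 5 to 8 s after tipping. It must land slower: under 0.2 rad/s.
- lid_hinge (a point): Middle of the hinge line, on the rear rim 110 mm above the table, in the plane of the lid's underside. The point's axes turn with the lid: z is normal to the lid and points out of its upper (outer) face, y runs along the hinge.
- lid_edge (a point): Middle of the lid's free edge, on its underside, 215 mm from the hinge (it rises 12 mm from leaning back to upright); axes as lid_hinge. The lid is a pale board 215 x 240 x 10 mm, about 0.3 kg, with a yellow stripe along this edge; shut, it overhangs the front wall by 35 mm, with only air below this lip down to the table.
- lid_knob (a point): Blue ceramic knob, 28 mm in diameter and 28 mm tall, in the middle of the lid's outer face, 110 mm from the hinge line. The point is the centre of its foot. Its glue is still setting: not to be touched.
- cup_a: Unfired terracotta cup, 64 mm in diameter, 60 mm high, standing in the box. Origin: centre of its underside.
- cup_b: Second cup, the same.
- glaze_jar: Green jar with yellow cap, 68 mm in diameter, 100 mm high, loose on the table. Origin: centre of its underside. Bystander.
- slip_bottle: White bottle with blue band, 60 mm in diameter, 140 mm high. Origin: centre of its underside. Bystander.
- mug: White mug, 80 mm in diameter, 90 mm high. Origin: centre of its underside. Bystander.
- bowl: Blue bowl, 120 mm in diameter, 50 mm high. Origin: centre of its underside. Bystander.
- brush: Brush lying on the table. Bystander.
- kidney_rib: Dark wooden rib, 100 x 55 x 12 mm, lying on the table. Origin: centre of its underside. Bystander.
Not all that is in view belongs to the job. What is shaped like the cup_b but purple is not meant. What is shaped like the cup_a but blue is not meant.

How it is judged:
On the way, in this order (a step that is already met when the one before it is completed fails the run):
1. the lid is tipped forward past upright (joint below 1.48 rad) (value of joint lid below 1.48 rad), for 0.02 s.
2. the falling lid is caught on a finger on its underside and stopped (slower than 0.1 rad/s for 0.2 s) while still open by 0.3 to 1.4 rad (value of joint lid between 0.3 and 1.4 rad and velocity of joint lid between -0.1 and 0.1 rad/s and contact force between the fingers and lid_c0 above 0.1 N and z of the grasp point in the frame of lid_edge below 0.008 m), for 0.2 s.
3. the lid lies shut on the rim (value of joint lid below 0.03 rad), for 0.2 s.
At the end, for the whole second after the job is handed in: The lid lies shut (joint below 0.03 rad) and at rest, the robot is clear of it, the cups stand in the box and the other things are within 20 mm of where they were (value of joint lid below 0.03 rad and velocity of joint lid between -0.05 and 0.05 rad/s and distance of each of glaze_jar, slip_bottle, mug, bowl, brush, kidney_rib from where it was at the start of the episode below 0.02 m and angle between each of cup_a, cup_b's own z axis and vertical below 0.2 rad); the robot touches nothing.
It fails at once if the lid comes down with a knock (faster than 0.25 rad/s in the last 0.06 rad) (value of joint lid below 0.06 rad and velocity of joint lid below -0.25 rad/s).
It fails at once if the lid is pinched or forced (the fingers press on it with more than 30 N) (contact force between the fingers and lid_c0 above 30 N).
It fails at once if the freshly glued knob is touched (contact force between anything else and lid_c1 above 0.2 N).
It fails at once if a cup in the box is shifted by more than 15 mm (distance of any of cup_a, cup_b from where it was at the start of the episode above 0.015 m).
It fails at once if another thing is shifted by more than 20 mm (distance of any of glaze_jar, slip_bottle, mug, bowl, brush, kidney_rib from where it was at the start of the episode above 0.02 m).
It also fails if it takes over 64 s, if anything falls off the work surface, if the arm or the gripper's body presses on something with over 40 N, if the wrist force passes 120 N, or if a joint passes its speed limit or range.

## Robot

A 7-joint arm with a two-finger parallel gripper is mounted at the origin on the work surface. World frame = base frame: x ahead of the robot, y to its left, z up, the work surface at z = 0. Lengths are in m, angles in rad, forces in N, time in s.
With the tool pointing down it reaches from about 0.4 to 0.925 m from the base axis. Payload 4.1 kg.
Tool frame: the origin (TCP) lies between the finger pads; the fingertips stand 8 mm ahead of it and the grasp point (between the pads) lies 11 mm behind it; z points along the fingers, y is the line along which they close (so a half turn about z gives the same grasp; the last joint's range is limited). The gripper opens to 85 mm and grips with 20 to 120 N. Pads are 22 mm wide; open, the fingers measure 114 mm over their backs; the gripper's body (76 mm by 85 mm) begins 54 mm behind the grasp point. The pads swing forward as they close: fully open they stand 13 mm farther back than shut.
Start: joints at [1.05, 0.398, 0.045, 1.537, -0.019, 1.207, -0.051], TCP at [0.266, -0.593, 0.239] pointing down, gripper open.
Joint ranges: [-2.82, 2.82], [-0.49, 2.23], [-1.37, 1.46], [0, 2.46], [-1.36, 4.5], [0.23, 2], [-2.94, 2.94]. Speed limits (rad/s): [2.57, 2.57, 3.14, 3.14, 3.14, 3.14, 3.14].

## Interface

Orientations are given as a 3x3 rotation matrix whose columns are the frame's x, y, z axes.
In Python, from workcell import arm gives the robot as it stands. The module is installed in compiled form; this text tells all that it offers.
- The arm moves only by the tool play_rows, never from a script. Its argument "steps" is a list of rows, each an object with "dp": the shift along the tool's x, y, z as a fraction of full scale, a list of three; "twist": the turn about the tool's z as a fraction of full scale. A call has 1 to 5 rows; each row is the pose to reach, as a shift and turn from the pose commanded when the call began, along the tool's axes at that moment; what a row does not reach only later rows make up. Full scale, the value 1, is 100 mm for a shift and pi/4 rad for a turn. A row lasts 1/8 s, in which the tool goes at most 62.5 mm and 10.7 degrees, less where a joint would pass 70% of its speed; a pose out of reach is approached as far as the arm can. A call with a number of a shift or a turn outside -1 to 1 is refused whole. A call with a gripper value outside its range is refused whole. "claw" is the finger opening in mm, from 0 to 85.4, set as the call begins (left out, the last holds). The fingers move at their own pace and stop on an object; "force" is the grip in N (left out, the last holds). Time passes only in rows, so rows that repeat a pose let the fingers close. It gives the time, the measured TCP pose, the force, the opening and the grip force at its end, in the units of the state.
- arm.sense(): the state, without advancing time (a new reading comes with each control period).
- arm.camera(name): name is "scene" or "top" or "wrist"; returns (picture, depth): 480x640x3 uint8, blue, green, red; 480x640 float32, m along the optical axis (not along the pixel's ray), 0 where there is no reading.
- arm.camera_info(name): a dict with "K" (3x3 intrinsics, pixels), "world_to_cam" (4x4, takes a point from world to camera coordinates). Camera axes: x right, y up, looking along -z (the intrinsics and any distortion apply to the point x, -y, -z); pixel columns grow to the right and rows downward; lengths in m; the calibration is good to about 2 mm. The wrist camera is an equidistant fisheye: a pixel r from the principal point sees the ray r / f radians off the axis. A picture is of the moment at which its call begins: read the wrist's pose just before it. camera_info takes no time and is no camera call; for the wrist camera it gives the pose at the moment of the call.
- arm.finish_job(): hands the job in; it is judged then, once.
Trained networks look in the newest picture that a camera, given by its name, has taken for a name from the list of things; names that differ only in an ending like _2 or _b are one class to them, and where a whole thing is asked for, a point or a joint stands for the part that bears it (a point fixed in the world has none). Each returns a list of dicts, best first, with "conf" (0 to 1); they miss things now and then, are a little off and sometimes report something else, mostly with a low value. They report only what shows in the picture. A call takes as long as a camera call. They do not tell look-alikes from the thing itself.
- arm.spot_in(name, camera): "rect" ([left, top, width, height] in pixels, round what is visible of it).
- arm.mark_of(name, camera): "at" ([column, row] in pixels: a listed point, or the origin of a listed thing).
The state is a dict: "time_s": time; "joints": joint angles; "qvel": joint speeds; "effort": joint torques, N m; "tcp_pos": TCP position; "tool_rot": TCP orientation; "force": force on the tool from outside, world axes, zero at the start; "moment": the same for the moment, N m; "opening": finger opening in m; "gripper_force": force on a finger pad.
Only numpy, scipy, OpenCV 4.12 (cv2) and the standard library are available. Lean on these libraries where they do the work, as an engineer would, in place of code of your own. Each camera call takes 0.05 s, during which the arm holds its last target. There are 200 camera calls.

## Working session

There is one attempt and no reset: what is moved stays moved. The work goes in short steps, Python scripts to look and compute and a tool call to move; the robot and the scene stay as the last step left them, time stands still between calls to the robot, and variables do not carry over. Pictures are saved under pics/ and viewed, at most 10 in all, crops included, and the job is handed in when it is done.

Besides the shell and the picture viewer there is one more tool, called after ">>>" in YAML: its name, and indented under it one key for each argument. play_rows: Moves the arm, as the interface text tells. Shift numbers are shares of 100 mm and turn numbers shares of pi/4 rad, none past 1 either way. Its arguments: {"type":"object","properties":{"steps":{"type":"array","items":{"type":"object","properties":{"dp":{"type":"array","items":{"type":"number","minimum":-1,"maximum":1}},"twist":{"type":"number","minimum":-1,"maximum":1}}}},"claw":{"type":"number"},"force":{"type":"number"}},"required":["steps"]}

```bash
mkdir -p pics; cat > h.py <<'E'
import numpy as np, cv2
from workcell import arm
def world(cam,u,v,d):
    i=arm.camera_info(cam);K=i["K"];M=np.linalg.inv(np.array(i["world_to_cam"]))
    K=np.array(K)
    p=np.array([(u-K[0,2])/K[0,0]*d,-(v-K[1,2])/K[1,1]*d,-d,1])
    return (M@p)[:3]
def proj(cam,P):
    i=arm.camera_info(cam);K=np.array(i["K"]);c=np.array(i["world_to_cam"])@np.append(P,1)
    return K[0,0]*c[0]/-c[2]+K[0,2], K[1,1]*-c[1]/-c[2]+K[1,2]
E
python3 - <<'E'
from h import *
s=arm.sense();print(s["time_s"],s["tcp_pos"],s["tool_rot"],s["opening"],s["force"])
for c in("scene","top"):
    p,d=arm.camera(c);cv2.imwrite(f"pics/{c}0.png",p);np.save(f"{c}0.npy",d)
    i=arm.camera_info(c);print(c,i)
    for n in("lid_hinge","lid_edge","lid_knob","damp_box","cup_a"):
        for r in arm.mark_of(n,c)[:3]:
            u,v=r["at"];dd=d[int(np.clip(v,0,479)),int(np.clip(u,0,639))];print(n,r["conf"],r["at"],world(c,u,v,dd).round(3))
E
```

```text
0.0 [ 0.26587366 -0.59245897  0.23825952] [[ 9.12315187e-01  4.09487712e-01 -9.01532403e-04]
 [ 4.09488687e-01 -9.12313580e-01  1.71669011e-03]
 [-1.19516751e-04 -1.93532978e-03 -9.99998120e-01]] 0.08543475677735343 [0.10571239 0.77394446 0.40780452]
scene {'K': array([[489.50194756,   0.        , 324.75314774],
       [  0.        , 489.50194756, 244.13871667],
       [  0.        ,   0.        ,   1.        ]]), 'world_to_cam': array([[-0.52439691,  0.85146977,  0.00266709,  0.26806427],
       [-0.5006049 , -0.3108396 ,  0.80794398,  0.19460391],
       [ 0.68876891,  0.42234817,  0.58925327, -1.51704425],
       [ 0.        ,  0.        ,  0.        ,  1.        ]])}
lid_hinge 0.71 [250.9, 197.3] [ 0.487 -0.23   0.116]
lid_edge 0.91 [223.6, 113.8] [ 0.48  -0.293  0.315]
lid_knob 0.68 [234.7, 154.9] [ 0.489 -0.266  0.222]
damp_box 0.57 [282.7, 244.3] [ 0.586 -0.063  0.097]
cup_a 0.94 [249.9, 297.0] [ 0.704 -0.068  0.03 ]
cup_a 0.82 [292.8, 234.0] [ 0.55  -0.061  0.105]
cup_a 0.73 [256.2, 250.3] [ 0.609 -0.122  0.073]
top {'K': array([[451.53553985,   0.        , 315.08392909],
       [  0.        , 451.53553985, 238.61853447],
       [  0.        ,   0.        ,   1.        ]]), 'world_to_cam': array([[ 0.01406656, -0.99909259,  0.04020101, -0.02288348],
       [ 0.9841756 ,  0.02093652,  0.17595467, -0.53476022],
       [-0.17663667,  0.03708977,  0.98357706, -0.98826532],
       [ 0.        ,  0.        ,  0.        ,  1.        ]])}
lid_hinge 0.57 [417.4, 260.6] [ 0.48  -0.231  0.115]
lid_edge 0.96 [492.1, 252.3] [ 0.47  -0.307  0.315]
lid_knob 0.64 [452.8, 256.8] [ 0.475 -0.273  0.216]
damp_box 0.97 [366.7, 265.6] [ 0.48  -0.138  0.007]
cup_a 0.8 [369.9, 283.9] [ 0.436 -0.145  0.011]
cup_a 0.73 [406.3, 347.1] [ 0.293 -0.229  0.008]
cup_a 0.71 [345.9, 182.2] [ 0.685 -0.089  0.005]
```

View pics/scene0.png

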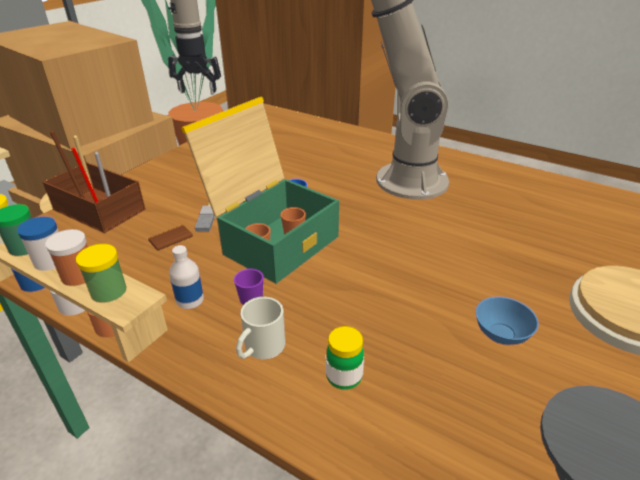

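View pics/top0.png

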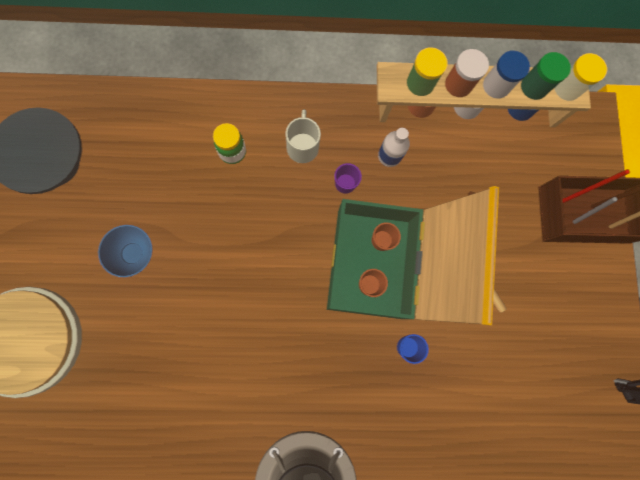

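The scene picture shows the box with its lid leaning back to -y (yellow edge from about (190,128) to (263,101)). In the top picture the hinge is near column 417 and the gripper is far right at (625,390). Next I'll fit the geometry and look closely at the finger shape.

```bash
cat > fit.py <<'E'
from h import *
def cloud(cam,d):
    i=arm.camera_info(cam);K=i["K"];M=np.linalg.inv(i["world_to_cam"])
    v,u=np.mgrid[0:480,0:640]
    P=np.stack([(u-K[0,2])/K[0,0]*d,-(v-K[1,2])/K[1,1]*d,-d,np.ones_like(d)],-1)@M.T
    return P[...,:3]
E
python3 - <<'E'
from fit import *
for cam in("scene","top"):
    p=cv2.imread(f"pics/{cam}0.png");d=np.load(f"{cam}0.npy");C=cloud(cam,d)
    box=(abs(C[...,0]-.48)<.2)&(abs(C[...,1]+.2)<.25)&(d>0)
    hsv=cv2.cvtColor(p,cv2.COLOR_BGR2HSV)
    ye=box&(C[...,2]>.25)&(hsv[...,1]>200)&(hsv[...,0]>20)&(hsv[...,0]<32)
    Q=C[ye];print(cam,"yellow",len(Q),Q.mean(0).round(4),np.linalg.svd(Q-Q.mean(0),full_matrices=0)[2][0].round(3),np.percentile(Q,[1,99],0).round(3))
    li=box&(C[...,2]>.14)&(C[...,1]<-.2)&(C[...,2]<.33);Q=C[li];n=np.linalg.svd(Q-Q.mean(0),full_matrices=0)[2][2];n*=np.sign(n[1]);e=abs((Q-Q.mean(0))@n)<.003
    Q=Q[e];m=Q.mean(0);n=np.linalg.svd(Q-m,full_matrices=0)[2][2];n*=np.sign(n[1]);print("lid",len(Q),m.round(3),n.round(3),np.percentile(Q,[1,99],0).round(3))
    rim=box&(abs(C[...,2]-.112)<.006)&(hsv[...,0]>60)&(hsv[...,0]<95)&(C[...,1]>-.26);Q=C[rim]
    r=cv2.minAreaRect((Q[:,:2]*1000).astype(np.float32));print("rim",len(Q),r,cv2.boxPoints(r).round(0).tolist(),Q[:,2].mean())
    for nm in("brush","kidney_rib","slip_bottle"):
        for r in arm.mark_of(nm,cam)[:1]:
            u,v=map(int,r["at"]);print(nm,r["conf"],u,v,C[v,u].round(3))
    if cam=="scene":
        g=p[0:110,140:250];cv2.imwrite("pics/g.png",cv2.resize(g,None,fx=5,fy=5,interpolation=2))
        # gripper silhouette width vs height
        G=C[(abs(C[...,0]-.266)<.12)&(abs(C[...,1]+.593)<.12)&(C[...,2]>.2)&(C[...,2]<.5)&(d>0)]
        s=arm.sense();L=(G-s["tcp_pos"])@s["tool_rot"]
        for z in np.arange(-.2,.02,.01):
            q=L[abs(L[:,2]-z)<.005]
            if len(q):print(z.round(3),len(q),q[:,0].min().round(3),q[:,0].max().round(3),q[:,1].min().round(3),q[:,1].max().round(3))
E
```

```text
scene yellow 491 [ 0.4812 -0.2971  0.3122] [ 0.994 -0.11  -0.001] [[ 0.354 -0.314  0.306]
 [ 0.591 -0.28   0.318]]
lid 5708 [ 0.483 -0.272  0.232] [0.106 0.949 0.296] [[ 0.358 -0.307  0.142]
 [ 0.593 -0.236  0.316]]
rim 954 ((487.71905517578125, -142.79910278320312), (182.43873596191406, 244.50296020507812), 83.77031707763672) [[356.0, -220.0], [599.0, -247.0], [619.0, -65.0], [376.0, -39.0]] 0.11033819364587033
brush 0.58 207 212 [ 0.49  -0.39   0.021]
kidney_rib 0.85 171 240 [ 0.628 -0.386  0.013]
slip_bottle 0.82 186 296 [ 0.781 -0.176  0.041]
-0.2 118 -0.013 0.042 -0.039 0.031
-0.19 106 -0.017 0.04 -0.039 0.03
-0.18 88 -0.003 0.039 -0.038 0.029
-0.17 119 -0.023 0.039 -0.039 0.033
-0.16 108 -0.005 0.042 -0.04 0.031
-0.15 112 -0.008 0.042 -0.04 0.031
-0.14 101 -0.004 0.041 -0.039 0.032
-0.13 105 -0.01 0.042 -0.041 0.032
-0.12 59 -0.004 0.038 -0.039 0.035
-0.11 148 -0.016 0.017 -0.07 0.064
-0.1 191 -0.015 0.025 -0.071 0.068
-0.09 158 -0.014 0.024 -0.074 0.07
-0.08 144 -0.016 0.025 -0.074 0.072
-0.07 162 -0.017 0.021 -0.076 0.073
-0.06 114 -0.016 0.019 -0.076 0.073
-0.05 62 -0.008 0.019 -0.074 0.071
-0.04 47 -0.01 0.017 -0.06 0.055
-0.03 44 -0.011 0.016 -0.058 0.055
-0.02 47 -0.009 0.015 -0.058 0.056
-0.01 29 -0.01 0.015 -0.055 0.052
top yellow 606 [ 0.4664 -0.3023  0.3097] [-0.994  0.108  0.001] [[ 0.351 -0.316  0.303]
 [ 0.587 -0.289  0.316]]
lid 8011 [ 0.468 -0.278  0.238] [0.103 0.941 0.323] [[ 0.354 -0.314  0.143]
 [ 0.587 -0.239  0.315]]
rim 890 ((485.0560302734375, -144.07177734375), (176.7718048095703, 237.6728057861328), 83.92205810546875) [[358.0, -219.0], [594.0, -245.0], [613.0, -69.0], [376.0, -44.0]] 0.11093157872662186
slip_bottle 0.68 389 157 [ 0.731 -0.184  0.064]
```

View pics/g.png

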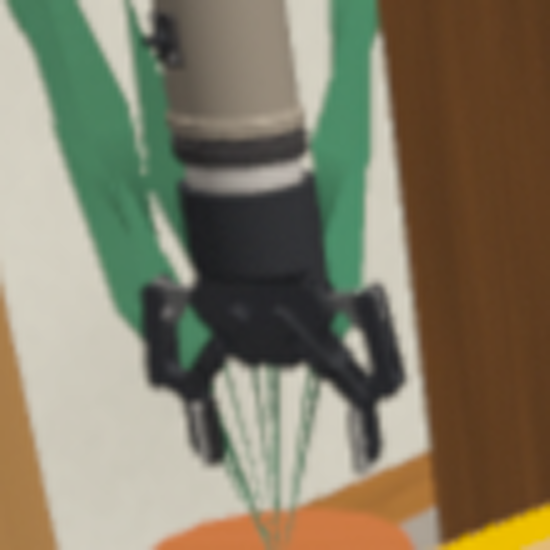

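The crop shows the open gripper. Its knuckle bars jut out near the body like a ledge (crop (150,290) and (380,300)), and the narrow fingers hang below. I'll close it, align it, raise it and measure the closed outline.

>>> play_rows:
  claw: 0
  steps:
    - {"dp":[0,0,-0.3],"twist":0.22}
    - {"dp":[0,0,-0.6],"twist":0.45}
    - {"dp":[0,0,-0.8],"twist":0.68}
    - {"dp":[0,0,-0.8],"twist":0.68}
    - {"dp":[0,0,-0.8],"twist":0.68}

```text
time_s: 1.52
tcp_pos: [0.2661, -0.5925, 0.3182]
tool_rot: [[0.994, -0.109, -0.001], [-0.109, -0.994, 0.001], [-0.001, -0.001, -1.0]]
force: [-0.1, 0.3, 0.2]
opening: -0.0002
gripper_force: 0.0
```

```bash
cat >> fit.py <<'E'
o=np.array([.476,-.233,.11]);f=np.array([.11,.994,0]);f/=np.linalg.norm(f);h=np.array([f[1],-f[0],0])
def bx(P): return np.array([(P-o)@h,(P-o)@f,P[...,2]])
def st():
    s=arm.sense();print("t",round(s["time_s"],3),"hfz",bx(s["tcp_pos"]).round(4),"F",(s["force"]).round(2),"Ff",round(s["force"]@f,2),"open",round(s["opening"],4),"y",(s["tool_rot"][:,1]).round(3));return s
def lid(cam="scene",save=None):
    p,d=arm.camera(cam);C=cloud(cam,d)
    if save:cv2.imwrite("pics/"+save,p)
    H=cv2.cvtColor(p,cv2.COLOR_BGR2HSV);B=C-o
    hh=B@h;ff=B@f;z=B[...,2]
    m=(d>0)&(abs(hh)<.12)&(np.hypot(ff,z)<.235)&(np.hypot(ff,z)>.185)&(H[...,1]>200)&(H[...,0]>20)&(H[...,0]<32)
    print("lid theta",np.median(np.arctan2(z[m],ff[m])).round(3),m.sum(),"edge f,z",np.median(ff[m]).round(3),np.median(z[m]).round(3));return p,d,C
E
python3 - <<'E'
from fit import *
s=st();p,d,C=lid(save="s1.png")
G=C[(abs(C[...,0]-s["tcp_pos"][0])<.12)&(abs(C[...,1]-s["tcp_pos"][1])<.12)&(C[...,2]>.2)&(C[...,2]<.6)&(d>0)]
L=(G-s["tcp_pos"])@s["tool_rot"]
for z in np.arange(-.13,.02,.01):
    q=L[abs(L[:,2]-z)<.005]
    if len(q):print(z.round(3),len(q),q[:,0].min().round(3),q[:,0].max().round(3),q[:,1].min().round(3),q[:,1].max().round(3))
u,v=map(int,proj("scene",s["tcp_pos"]));g=p[max(0,v-70):v+30,u-50:u+50];cv2.imwrite("pics/g1.png",cv2.resize(g,None,fx=5,fy=5,interpolation=2))
E
```

```text
t 1.525 hfz [-0.1691 -0.3804  0.3182] F [-0.15  0.33  0.2 ] Ff 0.31 open -0.0002 y [-0.109 -0.994 -0.001]
lid theta 1.898 464 edge f,z -0.068 0.2
-0.13 112 -0.031 0.039 -0.041 0.016
-0.12 65 -0.023 0.037 -0.041 0.01
-0.11 88 -0.009 0.014 -0.044 0.036
-0.1 105 -0.012 0.023 -0.053 0.039
-0.09 116 -0.012 0.022 -0.066 0.055
-0.08 130 -0.012 0.02 -0.068 0.059
-0.07 112 -0.015 0.022 -0.061 0.053
-0.06 98 -0.013 0.021 -0.05 0.052
-0.05 82 -0.013 0.015 -0.044 0.043
-0.04 58 -0.013 0.014 -0.036 0.033
-0.03 34 -0.01 0.013 -0.016 0.013
-0.02 38 -0.013 0.017 -0.018 0.006
-0.01 37 -0.012 0.014 -0.017 0.013
-0.0 30 -0.009 0.013 -0.015 0.009
0.01 4 -0.007 0.006 -0.007 -0.004
```

View pics/g1.png

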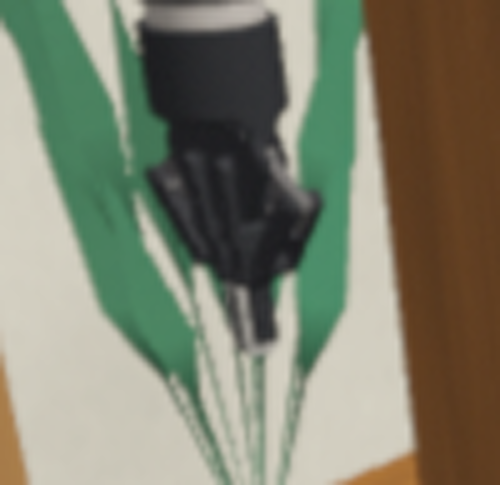

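Closed outline: slim tips (±14 mm), then a bulge to ±65 mm at z≈-0.085 whose top slopes back in, so it works as a ledge. The tip looks right for the first catch and the bulge for the lowering. Now I'll move behind the lid.

>>> play_rows:
  steps:
    - {"dp":[0.4,-0.45,0]}
    - {"dp":[0.8,-0.9,0]}
    - {"dp":[0.85,-1,0]}

```text
$.steps[0]: bad value
```

>>> play_rows:
  steps:
    - {"dp":[0.4,-0.45,0]}
    - {"dp":[0.8,-0.9,0.1]}
    - {"dp":[0.85,-1,0.25]}
    - {"dp":[0.85,-1,0.25]}

```text
$.steps[0]: bad value
```

```bash
python3 -c "
from fit import *
st();lid()"
```

```text
t 1.575 hfz [-0.1692 -0.3803  0.3179] F [ 0.3  -0.03 -0.27] Ff 0.01 open 0.0004 y [-0.11  -0.994 -0.002]
lid theta 1.899 464 edge f,z -0.068 0.201
```

Each row needs "twist".

>>> play_rows:
  steps:
    - {"dp":[0.4,-0.45,0],"twist":0}
    - {"dp":[0.8,-0.9,0],"twist":0}
    - {"dp":[0.85,-1,0],"twist":0}

```text
time_s: 2.0
tcp_pos: [0.3669, -0.4985, 0.3182]
tool_rot: [[0.995, -0.102, 0.002], [-0.102, -0.995, 0.004], [0.001, -0.004, -1.0]]
force: [-1.2, 0.1, 0.2]
opening: 0.0003
gripper_force: 0.0
```

>>> play_rows:
  steps:
    - {"dp":[0.4,-0.45,0],"twist":0}
    - {"dp":[0.8,-0.9,0.1],"twist":0}
    - {"dp":[0.85,-1,0.25],"twist":0}
    - {"dp":[0.85,-1,0.25],"twist":0}

```text
time_s: 2.5
tcp_pos: [0.4564, -0.4127, 0.2922]
tool_rot: [[0.994, -0.11, -0.004], [-0.11, -0.994, 0.002], [-0.004, -0.001, -1.0]]
force: [0.5, -0.3, -0.2]
opening: 0.0
gripper_force: 0.0
```

```bash
python3 -c "
from fit import *
st();lid()"
```

```text
t 2.5 hfz [ 0.0003 -0.1807  0.2922] F [ 0.48 -0.3  -0.16] Ff -0.24 open 0.0 y [-0.11  -0.994 -0.001]
lid theta 1.898 466 edge f,z -0.068 0.2
```

>>> play_rows:
  steps:
    - {"dp":[0,-0.4,0],"twist":0}
    - {"dp":[0,-0.75,0],"twist":0}
    - {"dp":[0,-0.85,0],"twist":0}
    - {"dp":[0,-0.95,0],"twist":0}
    - {"dp":[0,-1,0],"twist":0}

```text
time_s: 3.18
tcp_pos: [0.468, -0.3163, 0.2951]
tool_rot: [[0.993, -0.115, 0.001], [-0.115, -0.993, -0.003], [0.001, 0.003, -1.0]]
force: [-0.5, -1.8, 1.1]
opening: -0.0001
gripper_force: 1.1
```

>>> play_rows:
  steps:
    - {"dp":[0,-0.1,0],"twist":0}
    - {"dp":[0,-0.2,0],"twist":0}
    - {"dp":[0,-0.3,0],"twist":0}
    - {"dp":[0,-0.4,0],"twist":0}
    - {"dp":[0,-0.5,0],"twist":0}

```text
time_s: 3.8
tcp_pos: [0.4745, -0.2637, 0.2953]
tool_rot: [[0.994, -0.112, 0.001], [-0.112, -0.994, -0.001], [0.001, 0.001, -1.0]]
force: [-1.9, -2.8, 7.9]
opening: 0.0004
gripper_force: 4.3
```

```bash
python3 -c "
from fit import *
st();lid()"
```

```text
t 3.8 hfz [ 0.0018 -0.0306  0.2953] F [-1.89 -2.84  7.89] Ff -3.03 open 0.0004 y [-0.112 -0.994  0.001]
lid theta 1.6 459 edge f,z -0.006 0.212
```

The upward force suggests the lid's top edge is touching the flare above the tips, so I'll raise 15 mm and push on.

>>> play_rows:
  steps:
    - {"dp":[0,0.02,-0.15],"twist":0}
    - {"dp":[0,-0.05,-0.15],"twist":0}
    - {"dp":[0,-0.15,-0.15],"twist":0}
    - {"dp":[0,-0.22,-0.15],"twist":0}
    - {"dp":[0,-0.28,-0.15],"twist":0}

```text
time_s: 4.47
tcp_pos: [0.4774, -0.2355, 0.3089]
tool_rot: [[0.994, -0.111, -0.0], [-0.111, -0.994, 0.0], [-0.0, -0.0, -1.0]]
force: [0.1, -0.4, -0.5]
opening: -0.0
gripper_force: 0.4
```

```bash
python3 -c "
from fit import *
st();lid()"
```

```text
t 4.475 hfz [ 0.0017 -0.0023  0.3089] F [ 0.06 -0.42 -0.49] Ff -0.41 open -0.0 y [-0.111 -0.994 -0.   ]
lid theta 1.465 425 edge f,z 0.022 0.211
```

>>> play_rows:
  steps:
    - {"dp":[0,-0.08,0],"twist":0}
    - {"dp":[0,-0.15,0],"twist":0}
    - {"dp":[0,-0.15,-0.05],"twist":0}

```text
time_s: 4.9
tcp_pos: [0.479, -0.2202, 0.3141]
tool_rot: [[0.994, -0.111, -0.001], [-0.111, -0.994, 0.001], [-0.001, -0.001, -1.0]]
force: [-0.5, -0.2, -0.3]
opening: -0.0
gripper_force: 0.0
```

```bash
python3 -c "
from fit import *
st();lid()"
```

```text
t 4.9 hfz [0.0016 0.013  0.3141] F [-0.54 -0.18 -0.32] Ff -0.24 open -0.0 y [-0.111 -0.994 -0.001]
lid theta 1.386 419 edge f,z 0.039 0.209
```

>>> play_rows:
  steps:
    - {"dp":[0,0,-0.45],"twist":0}
    - {"dp":[0,-0.55,-0.45],"twist":0}
    - {"dp":[0,-1,-0.4],"twist":0}
    - {"dp":[0,-1,0.1],"twist":0}

```text
time_s: 5.45
tcp_pos: [0.494, -0.1179, 0.3078]
tool_rot: [[0.994, -0.105, 0.01], [-0.105, -0.995, -0.0], [0.01, -0.001, -1.0]]
force: [0.8, -1.0, -0.9]
opening: 0.0002
gripper_force: 0.0
```

```bash
python3 -c "
from fit import *
st();lid()"
```

```text
t 5.45 hfz [0.0052 0.1164 0.3078] F [ 0.76 -1.04 -0.93] Ff -0.95 open 0.0002 y [-0.105 -0.995 -0.001]
lid theta 1.366 299 edge f,z 0.043 0.208
```

>>> play_rows:
  steps:
    - {"dp":[0,0.05,0.04],"twist":0}
    - {"dp":[0,0.1,0.04],"twist":0}
    - {"dp":[0,0.1,0.04],"twist":0}
    - {"dp":[0,0.1,0.04],"twist":0}
    - {"dp":[0,0.1,0.04],"twist":0}

```text
time_s: 6.12
tcp_pos: [0.4894, -0.1321, 0.3008]
tool_rot: [[0.994, -0.112, 0.001], [-0.112, -0.994, -0.0], [0.001, 0.0, -1.0]]
force: [-0.4, -0.1, 0.3]
opening: -0.0
gripper_force: 0.0
```

```bash
python3 -c "
from fit import *
st();lid(save='s5.png')"
```

```text
t 6.125 hfz [0.0022 0.1017 0.3008] F [-0.37 -0.14  0.27] Ff -0.18 open -0.0 y [-0.112 -0.994  0.   ]
lid theta 1.335 270 edge f,z 0.049 0.206
```

View pics/s5.png

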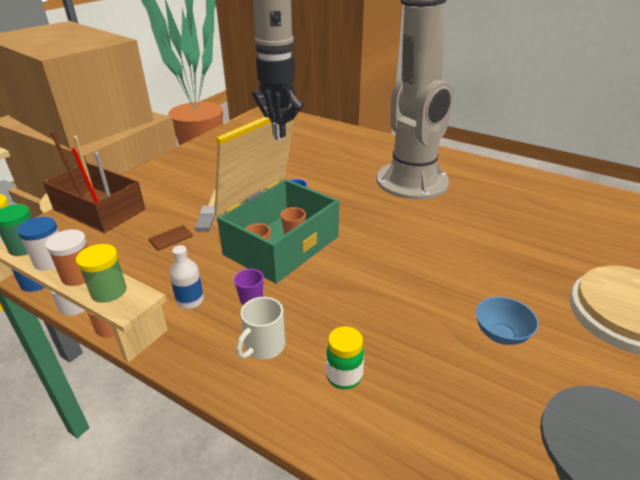

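The lid leans forward (yellow edge about (218,138) to (270,120)) with the fingertips ahead of it at (279,132). I'll wait for it to land on the finger.

>>> play_rows:
  steps:
    - {"dp":[0,0,0],"twist":0}
    - {"dp":[0,0,0],"twist":0}
    - {"dp":[0,0,0],"twist":0}
    - {"dp":[0,0,0],"twist":0}
    - {"dp":[0,0,0],"twist":0}

```text
time_s: 6.8
tcp_pos: [0.4892, -0.1321, 0.3003]
tool_rot: [[0.994, -0.112, 0.0], [-0.112, -0.994, -0.0], [0.0, 0.0, -1.0]]
force: [0.0, -0.1, 0.1]
opening: -0.0001
gripper_force: 0.0
```

>>> play_rows:
  steps:
    - {"dp":[0,0,0],"twist":0}
    - {"dp":[0,0,0],"twist":0}
    - {"dp":[0,0,0],"twist":0}
    - {"dp":[0,0,0],"twist":0}
    - {"dp":[0,0,0],"twist":0}

```text
time_s: 7.42
tcp_pos: [0.4892, -0.1321, 0.3003]
tool_rot: [[0.994, -0.112, 0.0], [-0.112, -0.994, -0.0], [0.0, 0.0, -1.0]]
force: [0.5, -0.4, 0.9]
opening: 0.0002
gripper_force: 0.0
```

```bash
python3 -c "
from fit import *
st();lid()"
```

```text
t 7.425 hfz [0.002  0.1017 0.3003] F [ 0.5  -0.37  0.88] Ff -0.31 open 0.0002 y [-0.112 -0.994  0.   ]
lid theta 1.242 275 edge f,z 0.068 0.202
```

>>> play_rows:
  steps:
    - {"dp":[0,0,0],"twist":0}
    - {"dp":[0,0,0],"twist":0}
    - {"dp":[0,0,0],"twist":0}
    - {"dp":[0,0,0],"twist":0}
    - {"dp":[0,0,0],"twist":0}

```text
time_s: 8.1
tcp_pos: [0.4892, -0.1321, 0.3003]
tool_rot: [[0.994, -0.112, -0.0], [-0.112, -0.994, -0.0], [0.0, 0.0, -1.0]]
force: [-0.6, -0.1, -0.3]
opening: -0.0002
gripper_force: 0.0
```

>>> play_rows:
  steps:
    - {"dp":[0,0,0],"twist":0}
    - {"dp":[0,0,0],"twist":0}
    - {"dp":[0,0,0],"twist":0}
    - {"dp":[0,0,0],"twist":0}
    - {"dp":[0,0,0],"twist":0}

```text
time_s: 8.72
tcp_pos: [0.4891, -0.132, 0.3003]
tool_rot: [[0.994, -0.112, -0.0], [-0.112, -0.994, 0.0], [-0.0, -0.0, -1.0]]
force: [0.5, 0.8, 0.2]
opening: -0.0003
gripper_force: 0.3
```

```bash
python3 -c "
from fit import *
st();lid();st();lid();lid();lid()"
```

```text
t 8.725 hfz [0.002  0.1018 0.3003] F [0.52 0.79 0.15] Ff 0.84 open -0.0003 y [-0.112 -0.994 -0.   ]
lid theta 1.15 303 edge f,z 0.086 0.195
t 8.775 hfz [0.002  0.1018 0.3003] F [ 0.18  0.18 -0.65] Ff 0.19 open -0.0003 y [-0.112 -0.994 -0.   ]
lid theta 1.15 309 edge f,z 0.086 0.195
lid theta 1.15 309 edge f,z 0.086 0.195
lid theta 1.15 302 edge f,z 0.086 0.195
```

Caught and stopped at θ≈1.15. I'll hold a little longer, then drop away in front to catch it on the bulge.

>>> play_rows:
  steps:
    - {"dp":[0,0,0],"twist":0}
    - {"dp":[0,0,0],"twist":0}
    - {"dp":[0,0,0],"twist":0}
    - {"dp":[0,0,0],"twist":0}
    - {"dp":[0,0,0],"twist":0}

```text
time_s: 9.55
tcp_pos: [0.4892, -0.1321, 0.3003]
tool_rot: [[0.994, -0.112, 0.0], [-0.112, -0.994, -0.0], [0.0, 0.0, -1.0]]
force: [-0.4, 1.1, -0.0]
opening: 0.0
gripper_force: 0.3
```

>>> play_rows:
  steps:
    - {"dp":[0,-0.6,0],"twist":0}
    - {"dp":[0,-0.95,0.4],"twist":0}
    - {"dp":[0,-0.95,0.95],"twist":0}
    - {"dp":[0,-0.95,1],"twist":0}

```text
time_s: 10.05
tcp_pos: [0.4968, -0.0378, 0.1971]
tool_rot: [[0.994, -0.111, -0.008], [-0.111, -0.994, -0.0], [-0.008, 0.001, -1.0]]
force: [-1.0, -0.8, -0.1]
opening: -0.0001
gripper_force: 0.0
```

>>> play_rows:
  steps:
    - {"dp":[0,0,0.3],"twist":0}
    - {"dp":[0,0,0.3],"twist":0}

```text
time_s: 10.3
tcp_pos: [0.4994, -0.0386, 0.1704]
tool_rot: [[0.994, -0.113, -0.002], [-0.113, -0.994, -0.0], [-0.002, 0.001, -1.0]]
force: [-0.0, -0.1, 1.2]
opening: -0.0002
gripper_force: 0.0
```

```bash
python3 -c "
from fit import *
st();lid()"
```

```text
t 10.3 hfz [0.0019 0.1958 0.1704] F [-0.03 -0.08  1.15] Ff -0.08 open -0.0002 y [-0.113 -0.994  0.001]
lid theta 1.043 240 edge f,z 0.107 0.186
```

>>> play_rows:
  steps:
    - {"dp":[0,0,0],"twist":0}
    - {"dp":[0,0,0],"twist":0}
    - {"dp":[0,0,0],"twist":0}
    - {"dp":[0,0,0],"twist":0}
    - {"dp":[0,0,0],"twist":0}

```text
time_s: 10.98
tcp_pos: [0.4998, -0.0377, 0.1703]
tool_rot: [[0.994, -0.112, 0.0], [-0.112, -0.994, -0.0], [0.0, 0.0, -1.0]]
force: [0.0, -0.3, -0.2]
opening: -0.0002
gripper_force: 0.0
```

```bash
python3 -c "
from fit import *
st();lid()"
```

```text
t 10.975 hfz [0.0022 0.1967 0.1703] F [ 0.03 -0.29 -0.18] Ff -0.29 open -0.0002 y [-0.112 -0.994  0.   ]
lid theta 0.917 177 edge f,z 0.13 0.171
```

>>> play_rows:
  steps:
    - {"dp":[0,0,0],"twist":0}
    - {"dp":[0,0,0],"twist":0}
    - {"dp":[0,0,0],"twist":0}
    - {"dp":[0,0,0],"twist":0}

```text
time_s: 11.52
tcp_pos: [0.4998, -0.0375, 0.1702]
tool_rot: [[0.994, -0.112, -0.0], [-0.112, -0.994, 0.0], [-0.0, -0.0, -1.0]]
force: [0.2, 0.5, -1.3]
opening: -0.0003
gripper_force: 0.0
```

```bash
python3 -c "
from fit import *
st();lid();st();lid(save='s9.png')
p=cv2.imread('pics/s9.png')[60:300,180:400];cv2.imwrite('pics/c9.png',cv2.resize(p,None,fx=2.5,fy=2.5,interpolation=2))"
```

```text
t 11.525 hfz [0.0021 0.1969 0.1702] F [ 0.18  0.46 -1.3 ] Ff 0.47 open -0.0003 y [-0.112 -0.994 -0.   ]
lid theta 0.82 137 edge f,z 0.146 0.158
t 11.575 hfz [0.0021 0.1969 0.1702] F [-0.18  0.76 -1.71] Ff 0.74 open -0.0001 y [-0.112 -0.994 -0.   ]
lid theta 0.819 140 edge f,z 0.146 0.158
```

View pics/c9.png

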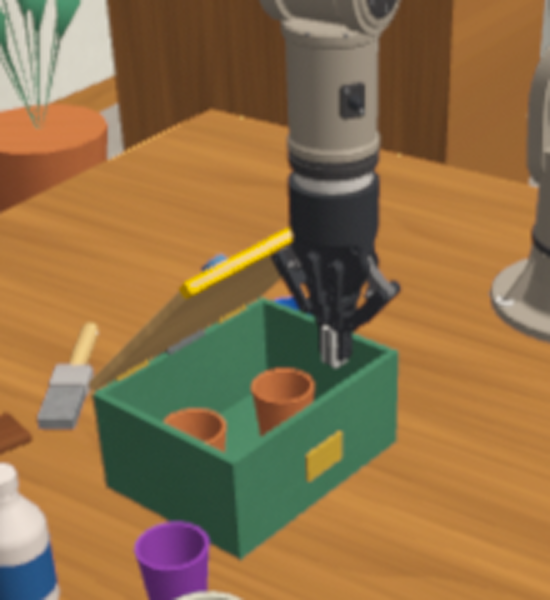

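The bulge holds the lid at θ≈0.82: in the crop the yellow edge meets the knuckle at (290,240), with the cups undisturbed. Now I'll lower it along the arc.

>>> play_rows:
  steps:
    - {"dp":[0,-0.03,0.04],"twist":0}
    - {"dp":[0,-0.06,0.08],"twist":0}
    - {"dp":[0,-0.1,0.12],"twist":0}
    - {"dp":[0,-0.13,0.16],"twist":0}
    - {"dp":[0,-0.16,0.2],"twist":0}

```text
time_s: 12.25
tcp_pos: [0.5016, -0.0215, 0.15]
tool_rot: [[0.994, -0.112, -0.0], [-0.112, -0.994, -0.0], [-0.0, 0.0, -1.0]]
force: [-0.6, -0.1, 0.4]
opening: -0.0002
gripper_force: 0.0
```

>>> play_rows:
  steps:
    - {"dp":[0,-0.03,0.04],"twist":0}
    - {"dp":[0,-0.06,0.08],"twist":0}
    - {"dp":[0,-0.09,0.12],"twist":0}
    - {"dp":[0,-0.12,0.16],"twist":0}
    - {"dp":[0,-0.15,0.2],"twist":0}

```text
time_s: 12.88
tcp_pos: [0.5033, -0.0068, 0.13]
tool_rot: [[0.994, -0.112, 0.0], [-0.112, -0.994, -0.0], [0.0, 0.0, -1.0]]
force: [1.3, -0.1, -0.5]
opening: 0.0003
gripper_force: 0.0
```

```bash
python3 -c "
from fit import *
st();lid()"
```

```text
t 12.875 hfz [0.0022 0.2278 0.13  ] F [ 1.28 -0.07 -0.48] Ff 0.07 open 0.0003 y [-0.112 -0.994  0.   ]
lid theta 0.604 148 edge f,z 0.178 0.118
```

>>> play_rows:
  steps:
    - {"dp":[0,-0.02,0.03],"twist":0}
    - {"dp":[0,-0.04,0.06],"twist":0}
    - {"dp":[0,-0.06,0.1],"twist":0}
    - {"dp":[0,-0.08,0.13],"twist":0}
    - {"dp":[0,-0.1,0.16],"twist":0}

```text
time_s: 13.55
tcp_pos: [0.5044, 0.0031, 0.114]
tool_rot: [[0.994, -0.112, -0.0], [-0.112, -0.994, -0.0], [-0.0, 0.0, -1.0]]
force: [0.4, 0.8, -0.3]
opening: 0.0003
gripper_force: 0.0
```

```bash
python3 -c "
from fit import *
st();lid();st()"
```

```text
t 13.55 hfz [0.0023 0.2378 0.114 ] F [ 0.38  0.83 -0.29] Ff 0.87 open 0.0003 y [-0.112 -0.994  0.   ]
lid theta 0.518 178 edge f,z 0.187 0.104
t 13.6 hfz [0.002  0.2381 0.1137] F [ 0.4   0.44 -1.16] Ff 0.48 open 0.0004 y [-0.112 -0.994 -0.   ]
```

>>> play_rows:
  steps:
    - {"dp":[0,-0.02,0.04],"twist":0}
    - {"dp":[0,-0.05,0.08],"twist":0}
    - {"dp":[0,-0.07,0.12],"twist":0}
    - {"dp":[0,-0.09,0.16],"twist":0}
    - {"dp":[0,-0.11,0.2],"twist":0}

```text
time_s: 14.22
tcp_pos: [0.5056, 0.014, 0.094]
tool_rot: [[0.994, -0.112, -0.0], [-0.112, -0.994, -0.0], [-0.0, 0.0, -1.0]]
force: [-0.4, -0.5, -1.2]
opening: -0.0
gripper_force: 0.0
```

>>> play_rows:
  steps:
    - {"dp":[0,-0.01,0.04],"twist":0}
    - {"dp":[0,-0.03,0.08],"twist":0}
    - {"dp":[0,-0.04,0.12],"twist":0}
    - {"dp":[0,-0.06,0.16],"twist":0}
    - {"dp":[0,-0.07,0.2],"twist":0}

```text
time_s: 14.85
tcp_pos: [0.5064, 0.0211, 0.074]
tool_rot: [[0.994, -0.112, 0.0], [-0.112, -0.994, -0.0], [0.0, 0.0, -1.0]]
force: [0.2, 0.0, -0.8]
opening: -0.0
gripper_force: 0.0
```

```bash
python3 -c "
from fit import *
st();lid();st()"
```

```text
t 14.85 hfz [0.0023 0.2559 0.074 ] F [ 0.25  0.05 -0.78] Ff 0.08 open -0.0 y [-0.112 -0.994  0.   ]
lid theta 0.315 220 edge f,z 0.202 0.065
t 14.9 hfz [0.002  0.256  0.0736] F [ 1.02  0.89 -1.82] Ff 0.99 open -0.0002 y [-0.112 -0.994 -0.   ]
```

>>> play_rows:
  steps:
    - {"dp":[0,-0.01,0.04],"twist":0}
    - {"dp":[0,-0.03,0.08],"twist":0}
    - {"dp":[0,-0.04,0.12],"twist":0}
    - {"dp":[0,-0.05,0.16],"twist":0}
    - {"dp":[0,-0.06,0.2],"twist":0}

```text
time_s: 15.52
tcp_pos: [0.5071, 0.0268, 0.054]
tool_rot: [[0.994, -0.112, 0.0], [-0.112, -0.994, -0.0], [0.0, 0.0, -1.0]]
force: [0.1, 1.2, -1.4]
opening: 0.0001
gripper_force: 0.0
```

>>> play_rows:
  steps:
    - {"dp":[0,-0.01,0.04],"twist":0}
    - {"dp":[0,-0.02,0.07],"twist":0}
    - {"dp":[0,-0.03,0.1],"twist":0}
    - {"dp":[0,-0.04,0.13],"twist":0}
    - {"dp":[0,-0.05,0.16],"twist":0}

```text
time_s: 16.15
tcp_pos: [0.5077, 0.0319, 0.0381]
tool_rot: [[0.994, -0.112, 0.0], [-0.112, -0.994, -0.0], [0.0, 0.0, -1.0]]
force: [-0.9, 0.5, -0.5]
opening: -0.0004
gripper_force: 0.0
```

```bash
python3 -c "
from fit import *
st();lid();st()"
```

```text
t 16.15 hfz [0.0024 0.2668 0.0381] F [-0.91  0.45 -0.48] Ff 0.35 open -0.0004 y [-0.112 -0.994  0.   ]
lid theta 0.132 231 edge f,z 0.208 0.027
t 16.2 hfz [0.0022 0.267  0.0378] F [ 0.64  1.71 -1.76] Ff 1.77 open -0.0002 y [-0.112 -0.994 -0.   ]
```

>>> play_rows:
  steps:
    - {"dp":[0,-0.01,0.02],"twist":0}
    - {"dp":[0,-0.01,0.04],"twist":0}
    - {"dp":[0,-0.02,0.06],"twist":0}
    - {"dp":[0,-0.02,0.08],"twist":0}
    - {"dp":[0,-0.03,0.1],"twist":0}

```text
time_s: 16.82
tcp_pos: [0.508, 0.0347, 0.0281]
tool_rot: [[0.994, -0.112, -0.0], [-0.112, -0.994, -0.0], [0.0, 0.0, -1.0]]
force: [-0.3, 0.2, -0.7]
opening: 0.0
gripper_force: 0.0
```

```bash
python3 -c "
from fit import *
st();lid();st()"
```

```text
t 16.825 hfz [0.0023 0.2696 0.0281] F [-0.3   0.17 -0.73] Ff 0.14 open 0.0 y [-0.112 -0.994  0.   ]
lid theta 0.079 238 edge f,z 0.209 0.017
t 16.875 hfz [0.0023 0.2698 0.028 ] F [-0.14  0.04 -0.96] Ff 0.03 open -0.0002 y [-0.112 -0.994  0.   ]
```

>>> play_rows:
  steps:
    - {"dp":[0,-0.01,0.02],"twist":0}
    - {"dp":[0,-0.01,0.04],"twist":0}
    - {"dp":[0,-0.01,0.06],"twist":0}
    - {"dp":[0,-0.01,0.08],"twist":0}
    - {"dp":[0,-0.02,0.1],"twist":0}

```text
time_s: 17.5
tcp_pos: [0.5083, 0.0366, 0.0182]
tool_rot: [[0.994, -0.112, 0.0], [-0.112, -0.994, -0.0], [0.0, 0.0, -1.0]]
force: [-0.3, -0.0, 0.7]
opening: 0.0002
gripper_force: 0.0
```

```bash
python3 -c "
from fit import *
st();lid();st()"
```

```text
t 17.5 hfz [0.0024 0.2716 0.0182] F [-0.3  -0.03  0.67] Ff -0.06 open 0.0002 y [-0.112 -0.994  0.   ]
lid theta 0.057 233 edge f,z 0.21 0.012
t 17.55 hfz [0.0022 0.2718 0.018 ] F [ 0.24 -0.01 -0.06] Ff 0.01 open 0.0 y [-0.112 -0.994  0.   ]
```

The drop was smaller than the tool's and the force is zero. At shut the stripe on the 10 mm thick outer face should read about 0.05, so it's probably shut. I'll lower 4 mm more to check.

>>> play_rows:
  steps:
    - {"dp":[0,0,0.02],"twist":0}
    - {"dp":[0,0,0.04],"twist":0}
    - {"dp":[0,0,0.05],"twist":0}

```text
time_s: 17.92
tcp_pos: [0.5081, 0.0368, 0.0131]
tool_rot: [[0.994, -0.112, -0.0], [-0.112, -0.994, -0.0], [-0.0, 0.0, -1.0]]
force: [-0.1, 0.2, -0.1]
opening: -0.0001
gripper_force: 0.0
```

```bash
python3 -c "
from fit import *
st();lid();p,d,C=lid(save='s14.png')
B=C-o;a=B@h;b=B@f
m=(abs(a)<.1)&(b>.03)&(b<.09)&(d>0);Q=np.c_[b[m],B[...,2][m]];Q=Q[abs(Q[:,1]-np.median(Q[:,1]))<.008];print(np.polyfit(Q[:,0],Q[:,1],1))
p=p[60:300,180:400];cv2.imwrite('pics/c14.png',cv2.resize(p,None,fx=2.5,fy=2.5,interpolation=2))"
```

```text
t 17.925 hfz [0.0022 0.2717 0.0131] F [-0.06  0.24 -0.13] Ff 0.23 open -0.0001 y [-0.112 -0.994  0.   ]
lid theta 0.056 235 edge f,z 0.209 0.012
lid theta 0.057 234 edge f,z 0.209 0.012
[-0.00319921  0.01201889]
```

View pics/c14.png

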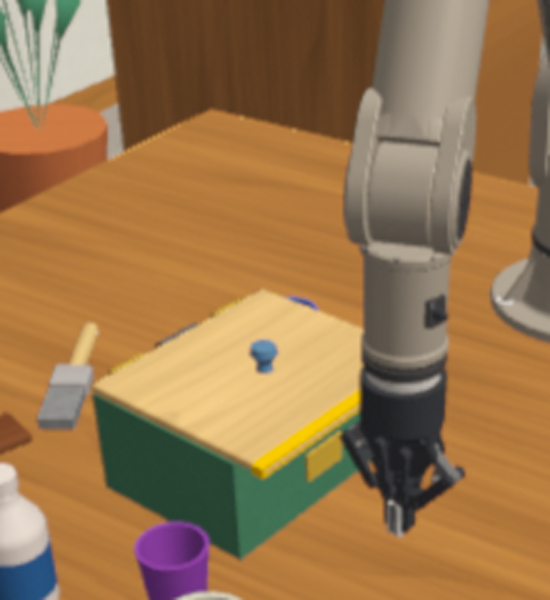

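The lid is flat on the rim (slope ≈0; yellow edge from (260,470) to (360,400)) with the gripper in front of it. I'll move it forward and clear.

>>> play_rows:
  steps:
    - {"dp":[0,-0.2,0],"twist":0}
    - {"dp":[0,-0.5,0],"twist":0}
    - {"dp":[0,-0.8,-0.2],"twist":0}
    - {"dp":[0,-0.8,-0.6],"twist":0}
    - {"dp":[0,-0.8,-0.6],"twist":0}

```text
time_s: 18.65
tcp_pos: [0.5197, 0.1176, 0.0761]
tool_rot: [[0.994, -0.111, 0.006], [-0.111, -0.994, 0.002], [0.006, -0.002, -1.0]]
force: [0.1, 0.1, 0.1]
opening: 0.0
gripper_force: 0.0
```

```bash
python3 -c "
from fit import *
st();lid();print(arm.finish_job())"
```

```text
t 18.65 hfz [0.0048 0.3532 0.0761] F [0.12 0.12 0.12] Ff 0.13 open 0.0 y [-0.111 -0.994 -0.002]
lid theta 0.057 370 edge f,z 0.209 0.012
the job is handed in; nothing more can be done
None
```

The lid was caught on the fingertips at about 1.15 rad, lowered on the knuckle of the closed finger and now lies flat on the rim; the gripper is clear and the job was handed in at about 19 s, with no verdict returned.

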